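# Shut and lock the splint trimmer's dust hatch

### The job

Push the hatch of the splint trimmer fully shut, then turn its orange quarter-turn wing clockwise until it drops into its locked detent. Do not force it: stop turning once it has dropped in, leave it locked and let go, and do not push the splints, wrist shell or dynamometer around.

Things in the scene. Friction and masses are not known exactly. Their poses are not given: they have to be found in the camera images.
- trimmer: White bench-top splint trimmer, fixed. Origin on the worktop; its x axis points from the front (wing side) back to the motor, z up. Its open-topped dust box is 170 (x) by 180 (y) mm with the rim 85 mm up, spanning x -90 to +80 mm. Behind it (x +82 to +182 mm) a deck with motor and sanding drum, up to 104 mm high.
- hatch (a joint): Hinge of the grey hatch plate over the dust box: 0 = fully shut, grows as the front edge lifts (rad). Starts ajar at 0.4 to 0.75, stays where left; 2 to 5 N down on the front edge shuts it. Hinge line along the trimmer's y at trimmer x +80, z +85 mm. Plate 175 mm from hinge to front edge, 176 mm wide, 6 mm thick, underside level with the hinge line: top 91 mm up when shut.
- hatch_push (a point): Bare spot on top of the hatch plate beside the wing, good for pushing it down: 150 mm from the hinge line, 62 mm to the trimmer's +y side of the middle, 6 mm above the hinge line when shut. z is the plate's outward normal.
- collar (a point): Steel collar, 54 mm across, 13 mm high, fixed on the hatch plate 120 mm from the hinge line, halfway across. Origin at the centre of its underside (91 mm above the worktop when shut); z is the hatch's outward normal, x points to the hinge. Inside, unseen, a cam ring: the wing's pin rides on its flat face and drops into one notch, the locked detent.
- wing: Orange wing knob: a bar 52 mm long (its x axis), 12 thick (y) and 30 tall, from 23 to 53 mm above its origin, on a black disc 50 mm across with its top 23 mm above the origin. Origin on the turning axis, up to 1 mm below the collar's origin while unlocked, 5 mm locked. A spring always pulls it down with 7 N: the cam ring carries this, but at the detent it hangs on whatever holds the wing up.
- wing_grip (a point): Point on the wing's axis, 46 mm above the wing's origin and 7 mm below the bar's top: TCP height for a grip from above across the 12 mm thickness. Axes as the wing's. The wing sinks 4 mm at the detent and cannot be turned there; forcing the sunk pin with over 30 N (0.5 Nm of turning), or pressing the unsunk wing down with over 23 N, breaks it. 3 mm of upward play.
- wing_mark (a point): White mark on the bar's top, 20 mm from the axis towards the wing's +x end. Seen from above the wing turns clockwise to lock. Angle from the collar's x axis clockwise to the mark: starts at 29 to 40 degrees, end stops at 0 and 130; the detent lies anywhere from 70 to 110 degrees, unseen, different each time, about 4 degrees wide to either side. Turning takes about 0.1 Nm.
- spindle (a joint): How far the wing has sunk along its axis (m): up to 0.001 = riding on the cam face, unlocked (a red band shows under the black disc); 0.005 = dropped into the detent, locked; down to -0.002 when lifted.
- wrist_shell: Cream thermoplastic wrist shell, an arch about 170 mm long, 75 mm wide and 45 mm high, loose on the worktop near the trimmer. Leave alone.
- splint_long: Aluminium gutter-shaped finger splint, about 110 mm long, 18 mm wide, 21 mm high, loose. Leave alone.
- splint_short: The same, about 85 mm long. Leave alone.
- dynamometer: Blue plastic hand dynamometer with a round dial lying on the worktop, about 195 by 110 mm and 38 mm high. Leave alone.

How it is judged:
On the way, in this order (a step that is already met when the one before it is completed fails the run):
1. the hatch is fully shut (within 0.02 rad) with the wing still unlocked (value of joint hatch below 0.02 rad and value of joint spindle below 0.002 m), for 0.2 s.
2. the wing has dropped into its detent (sunk to more than 4 mm) with the hatch shut (value of joint hatch below 0.02 rad and value of joint spindle above 0.004 m), for 0.2 s.
At the end, for the whole second after the job is handed in: The hatch is shut (within 0.02 rad) and the wing is sunk in its detent (spindle over 4 mm), at rest and released (all of step 2 and linear speed of wing below 0.02 m/s); the robot touches nothing.
It fails at once if the wing's pin was forced with more than 30 N against its cam ring in the collar (contact force between pin and anything else above 30 N).
It fails at once if a bystander was moved more than 25 mm (distance of any of wrist_shell, splint_long, splint_short, dynamometer from where it was at the start of the episode above 0.025 m).
It also fails if it takes over 61 s, if anything falls off the work surface, if the arm or the gripper's body presses on something with over 40 N, if the wrist force passes 120 N, or if a joint passes its speed limit or range.

### The arm

A 6-joint arm with a two-finger parallel gripper is mounted at the origin on the work surface. World frame = base frame: x ahead of the robot, y to its left, z up, the work surface at z = 0. Lengths are in m, angles in rad, forces in N, time in s.
With the tool pointing down it reaches from about 0.35 to 0.8 m from the base axis. Payload 7.3 kg.
Tool frame: the origin (TCP) lies between the finger pads, 19 mm behind the fingertips; this is the grasp point; z points along the fingers, y is the line along which they close (so a half turn about z gives the same grasp; the last joint's range is limited). The gripper opens to 85 mm and grips with 20 to 120 N. Pads are 22 mm wide; open, the fingers measure 114 mm over their backs; the gripper's body (76 mm by 85 mm) begins 54 mm behind the grasp point. The pads swing forward as they close: fully open they stand 13 mm farther back than shut.
Start: joints at [-1.268, 0.342, 1.524, -0, 1.275, -0.146], TCP at [0.228, -0.473, 0.25] pointing down, gripper open.
Joint ranges: [-2.53, 2.53], [-0.77, 2.02], [0.04, 2.7], [-1, 4.14], [0.28, 2.66], [-3.11, 3.11]. Speed limits (rad/s): [2.57, 2.57, 3.14, 3.14, 3.14, 3.14].

### API

Orientations are given as a unit quaternion [x, y, z, w].
In Python, from workcell import r, command_gripper, optics gives the robot as it stands. The module is installed in compiled form; this text tells all that it offers. Calls block until the motion is done:
- r.reach(position, orientation): joint-space move of the TCP to a pose.
- r.move_straight(position, orientation=None, speed=0.15, max_force=None): straight line of the TCP; orientation=None keeps the orientation; speed is the mean speed in m/s. With max_force (N) it stops when the force on the tool has changed by that much, and returns True; else False.
- r.movej(angles): joint-space move.
- command_gripper(opening, force=None): finger opening in m; force is the grip in N (None keeps the last); returns when the fingers have stopped.
- r.hold(seconds).
- r.solve_ik(position, orientation): joint angles nearest the present ones, or None.
- r.read_state(): the state.
- optics.get_image(name): name is "side" or "top" or "wrist"; returns (picture, depth): 480x640x3 uint8, red, green, blue; 480x640 float32, m along the optical axis (not along the pixel's ray), 0 where there is no reading.
- optics.camera_model(name): a dict with "K" (3x3 intrinsics, pixels), "R" (3x3) and "t" (3): a world point X has camera coordinates R X + t; the wrist camera has in their place "tool_from_camera" (4x4, takes a point from camera to tool coordinates, whose origin is the TCP and whose axes are the flange's). Camera axes: x right, y down, z forward; pixel columns grow to the right and rows downward; lengths in m; the calibration is good to about 2 mm. A picture is of the moment at which its call begins: read the wrist's pose just before it. camera_model takes no time and is no camera call.
A pose or a line that the arm cannot do raises r.PlanningError and nothing moves.
- r.finish_job(): hands the job in; it is judged then, once.
The state is a dict: "time_s": time; "joint_positions": joint angles; "dq": joint speeds; "tau": joint torques, N m; "eef_pos": TCP position; "eef_rot": TCP orientation; "contact_force": force on the tool from outside, world axes, zero at the start; "torque": the same for the moment, N m; "grip_width": finger opening in m; "grip_force": force on a finger pad.
Only numpy, scipy, OpenCV 4.12 (cv2) and the standard library are available. Lean on these libraries where they do the work, as an engineer would, in place of code of your own. Each camera call takes 0.05 s, during which the arm holds its last target. There are 200 camera calls.

## Working session

There is one attempt and no reset: what is moved stays moved. The work goes in short steps, each a Python script; the robot and the scene stay as the last script left them, time stands still between calls to the robot, and variables do not carry over. Pictures are saved under pics/ and viewed, at most 10 in all, crops included, and the job is handed in when it is done.

```bash
mkdir -p pics; python3 - <<'E'
from workcell import r, optics
import cv2,numpy as np
s=r.read_state();print(s)
for n in("top","side"):
    p,d=optics.get_image(n);cv2.imwrite(f"pics/{n}0.png",p[:,:,::-1]);np.savez(f"{n}0.npz",p=p,d=d)
    m=optics.camera_model(n);print(n,m, -m["R"].T@m["t"])
E
```

```text
{'time_s': 0.0, 'joint_positions': array([-1.26802083e+00,  3.42732475e-01,  1.52499880e+00, -3.21683215e-05,
        1.27540619e+00, -1.45998509e-01]), 'dq': array([-8.94395956e-04, -3.08721392e-04,  1.49609764e-05, -5.87596518e-04,
        7.91891075e-04,  2.20723450e-05]), 'tau': array([ 2.58498963e-03, -4.33667243e+01, -2.46005076e+01,  1.95813673e-04,
        7.90771010e-03,  1.06761865e-05]), 'eef_pos': array([ 0.22767902, -0.47265414,  0.24932724]), 'eef_rot': array([ 9.74929352e-01,  2.22513282e-01, -7.58223375e-05, -7.68828309e-04]), 'contact_force': array([ 0.25783105, -0.11965795,  0.79808304]), 'torque': array([ 0.00669333,  0.00677182, -0.0155031 ]), 'grip_force': 0.0, 'grip_width': 0.08541323351076689}
top {'K': array([[493.44393085,   0.        , 316.23503393],
       [  0.        , 493.44393085, 227.02802313],
       [  0.        ,   0.        ,   1.        ]]), 'R': array([[ 0.00129272, -0.99973129, -0.02314454],
       [-0.99442085,  0.00115607, -0.10547909],
       [ 0.1054775 ,  0.02315177, -0.99415215]]), 't': array([0.01747463, 0.61668546, 0.97082666])} [ 0.51082192 -0.00571935  1.03060127]
side {'K': array([[492.51957751,   0.        , 319.75501485],
       [  0.        , 492.51957751, 246.0938363 ],
       [  0.        ,   0.        ,   1.        ]]), 'R': array([[-0.94903762, -0.31472347, -0.01663537],
       [-0.21239997,  0.67769601, -0.70399884],
       [ 0.23283868, -0.66458803, -0.71000626]]), 't': array([0.5761701 , 0.19061569, 1.13480637])} [0.32306705 0.80633349 0.94949765]
```

View pics/top0.png

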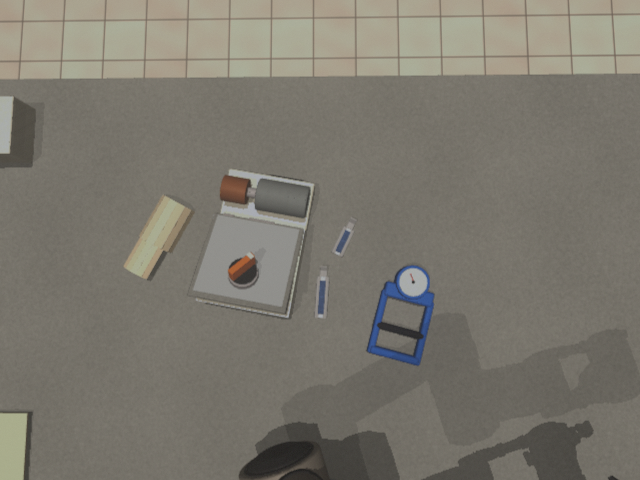

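View pics/side0.png

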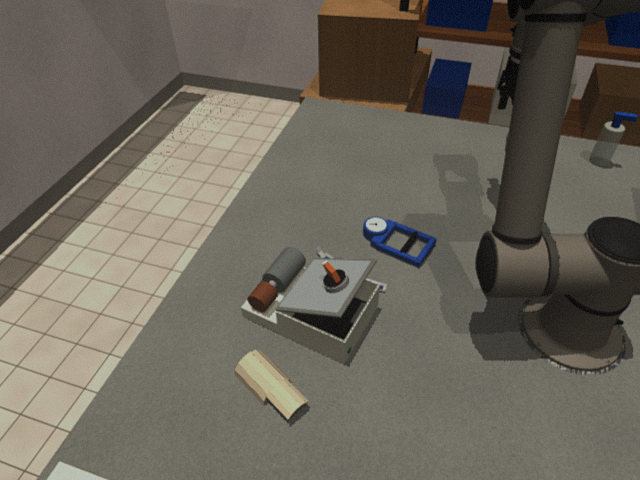

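The top view shows the trimmer with its hatch at about (245,262), the front edge near row 305, and the wing at (243,266). The motor sits behind it at (280,195), the shell is at (158,237), the splints at (344,238) and (322,292), and the dynamometer at (402,315). The side view shows the hatch ajar. Next I'll fit the plate plane from the depth image.

```bash
cat >h.py <<'E'
import numpy as np,cv2
from workcell import r, command_gripper, optics
def cloud(d,m,R=None,t=None):
    K=m["K"];v,u=np.indices(d.shape)
    P=np.stack([(u-K[0,2])/K[0,0]*d,(v-K[1,2])/K[1,1]*d,d],-1)
    return (P-m["t"])@m["R"]
E
python3 - <<'E'
from h import *
for n,box in(("top",(180,330,160,330)),("side",(230,400,235,365))):
    z=np.load(n+"0.npz");p,d=z["p"],z["d"];m=optics.camera_model(n);X=cloud(d,m)
    u0,u1,v0,v1=box
    mask=np.zeros(d.shape,bool);mask[v0:v1,u0:u1]=1;mask&=(d>0)&(X[...,2]>0.07)
    sd=(225,285,225,295) if n=="top" else(285,365,268,305)
    S=X[sd[2]:sd[3],sd[0]:sd[1]].reshape(-1,3);c=None
    for k in range(15):
        A=np.c_[S[:,:2],np.ones(len(S))]
        if k==0: w=np.ones(len(S),bool)
        c=np.linalg.lstsq(A[w],S[w,2],rcond=None)[0];e=S[:,2]-A@c; w=abs(e)<max(.003,.02*.75**k)
    nn=np.array([-c[0],-c[1],1]);nn/=np.linalg.norm(nn)
    pl=mask&(abs(X@nn-c[2]*nn[2])<.004)
    yaw=np.arctan2(-c[1],-c[0]);ang=np.arccos(nn[2])
    ex=np.array([np.cos(yaw),np.sin(yaw),0]);ey=np.array([-ex[1],ex[0],0]);es=np.cross(ey,nn) # es: towards hinge, in plate
    P=X[pl];
    # hinge: underside plane (shift 6mm) at z=.085
    cc=(c[2]*nn[2]-.006);s_h=(cc-.085*nn[2])/np.hypot(nn[0],nn[1])  # dist along ex of hinge line
    y=P@ey;l=(s_h-(P@ex))/np.cos(ang)
    print(n,"yaw",np.degrees(yaw),"angle",ang,"n",pl.sum(),"resid",e[w].std(),"hinge ex",s_h,"y pct",np.percentile(y,[.5,2,50,98,99.5]),"l",np.percentile(l,[.5,2,50,98,99.5]))
    pts=(np.c_[(P@es),y]).astype(np.float32);print(cv2.minAreaRect(pts))
    # white / orange
    hsv=cv2.cvtColor(p,cv2.COLOR_RGB2HSV)
    o=mask&(hsv[...,1]>170)&(hsv[...,0]<14)&(hsv[...,2]>90);print("orange",o.sum(),X[o].mean(0))
    ym=(np.percentile(y,.5)+np.percentile(y,99.5))/2
    O=ex*(s_h-.08)+ey*ym;print("origin",O)
    a,b=(200,290) if n=="top" else (300,360)
    cv2.imwrite(f"pics/{n}c.png",cv2.resize(p[235:315,190:310] if n=="top" else p[240:320,280:400],None,fx=5,fy=5,interpolation=2)[:,:,::-1])
E
```

```text
top yaw -10.400185888139603 angle 0.43456913201846653 n 7588 resid 0.0013561894679460925 hinge ex 0.5909266938120368 y pct [0.14993224 0.15228097 0.23442324 0.32124197 0.32391449] l [-0.03009847 -0.00024559  0.08593423  0.17311128  0.17530905]
((0.4349481165409088, 0.23729482293128967), (0.22620369493961334, 0.17636263370513916), 0.10728055983781815)
orange 82 [0.5350396  0.14681157 0.19128829]
origin [0.54530258 0.14079724 0.        ]
side yaw -10.624065200706365 angle 0.4335715927419952 n 3399 resid 0.001208244454049455 hinge ex 0.5853168307673081 y pct [0.15430212 0.15769716 0.26049574 0.32815287 0.3291912 ] l [-0.04059609 -0.03276847  0.08471497  0.17070197  0.17234775]
((0.4314177334308624, 0.241752028465271), (0.17943894863128662, 0.22327932715415955), 89.66899871826172)
orange 110 [0.52912846 0.15623645 0.18417373]
origin [0.54122412 0.14444031 0.        ]
```

View pics/topc.png

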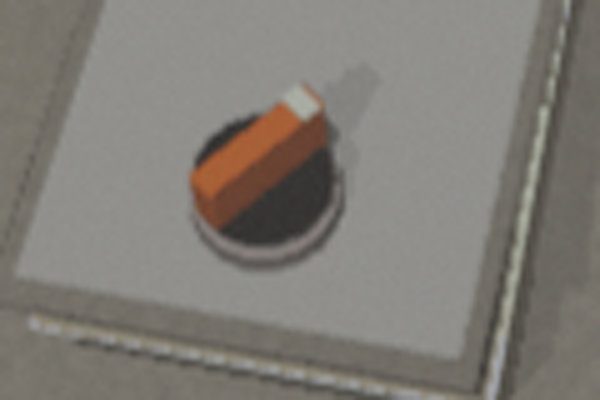

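Both views agree: yaw is about -10.5°, the hatch is at 0.434 rad, and the white mark is at the far-right end of the bar. I'll push the hatch shut with closed fingers, then look from above with the wrist camera.

```bash
cat >>h.py <<'E'
from scipy.spatial.transform import Rotation as Ro
def q(yaw): return (Ro.from_euler('z',yaw,degrees=True)*Ro.from_euler('x',180,degrees=True)).as_quat()
YAW=-10.5
O=np.array([.5435,.142,0])
def W(x,y,z): 
    a=np.radians(YAW);return O+np.array([np.cos(a)*x-np.sin(a)*y,np.sin(a)*x+np.cos(a)*y,z])
def F(): 
    s=r.read_state();return s["contact_force"].round(2),s["torque"].round(3),s["eef_pos"].round(4),round(s["time_s"],2)
E
python3 - <<'E'
from h import *
command_gripper(0.0,20)
Q=q(YAW+180)
r.reach(W(-.062,.062,.24),Q);print(F())
print(r.move_straight(W(-.062,.062,.185),Q,.1,max_force=15),F())
print(r.move_straight(W(-.062,.062,.104),Q,.05,max_force=22),F())
r.hold(.3);print(F())
r.move_straight(W(-.062,.062,.15),Q,.1);print(F())
# look from over the wing, camera pose unknown: go back and above
print(optics.camera_model("wrist")["tool_from_camera"].round(3))
r.reach(W(-.04,.0,.30),q(YAW+145));command_gripper(.04);
s=r.read_state();p,d=optics.get_image("wrist");cv2.imwrite("pics/w1.png",p[:,:,::-1])
np.savez("w1.npz",p=p,d=d,pos=s["eef_pos"],rot=s["eef_rot"])
p,d=optics.get_image("top");np.savez("top1.npz",p=p,d=d);print(F())
E
```

```text
(array([-0.45,  0.24, -0.14]), array([-0.001, -0.015,  0.033]), array([0.4942, 0.2135, 0.24  ]), 3.48)
False (array([ 0.75, -0.45, -0.51]), array([-0.003, -0.004,  0.069]), array([0.4942, 0.2142, 0.1854]), 4.17)
True (array([-1.69,  0.42,  8.29]), array([-0.14 ,  0.308,  0.007]), array([0.4935, 0.2142, 0.1097]), 5.54)
(array([-2.24, -1.26,  7.51]), array([-0.098,  0.288, -0.015]), array([0.4935, 0.2142, 0.1097]), 5.84)
(array([ 0.17, -0.33, -0.42]), array([-0.01 , -0.05 ,  0.023]), array([0.4937, 0.2142, 0.1496]), 6.4)
[[-0.    -0.959 -0.284  0.073]
 [ 1.    -0.    -0.     0.   ]
 [-0.    -0.284  0.959 -0.124]
 [ 0.     0.     0.     1.   ]]
(array([ 0.67,  0.2 , -0.44]), array([ 0.018, -0.006, -0.016]), array([0.5042, 0.1494, 0.2999]), 7.67)
```

View pics/w1.png

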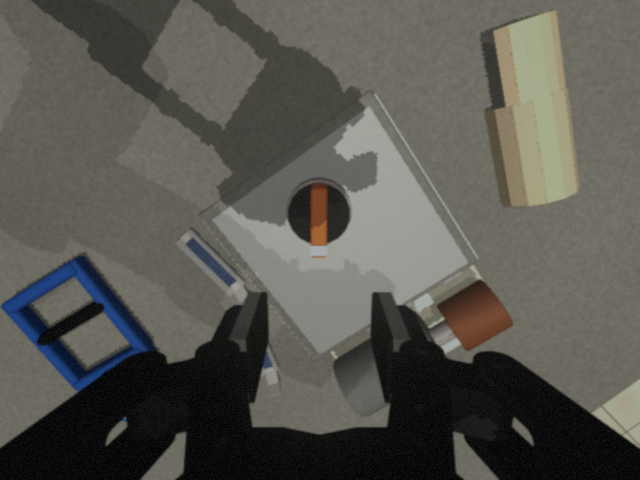

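The wrist view shows the hatch shut. The wing bar runs from (318,182) to (318,256) with its white mark at the lower end (318,250), and the disc is centred near (319,211). I'll measure the bar and the plate tilt.

```bash
cat >>h.py <<'E'
def wcloud(d,pos,rot):
    m=optics.camera_model("wrist");T=m["tool_from_camera"]
    P=cloud(d,dict(K=m["K"],R=np.eye(3),t=np.zeros(3)))
    return Ro.from_quat(rot).apply((P@T[:3,:3].T+T[:3,3]).reshape(-1,3)).reshape(P.shape)+pos
def bar(p,X,box):
    # bar top in the image -> rays on depth: orange+mark pixels lying at the top level
    u0,u1,v0,v1=box;B=np.zeros(p.shape[:2],bool);B[v0:v1,u0:u1]=1
    B&=(X[...,2]>.125)&(X[...,2]<.16)
    z=np.percentile(X[B][:,2],75);T=B&(abs(X[...,2]-z)<.004)
    hsv=cv2.cvtColor(p,cv2.COLOR_RGB2HSV);mk=T&(hsv[...,1]<90)
    P=X[T];(c,s,a)=cv2.minAreaRect(P[:,:2].astype(np.float32))
    M=X[mk].mean(0);v=M[:2]-np.array(c)
    return dict(n=T.sum(),z=np.median(P[:,2]),c=np.array(c),size=s,ang=a,mark=M,yaw_mark=np.degrees(np.arctan2(v[1],v[0])))
E
python3 - <<'E'
from h import *
z=np.load("w1.npz");X=wcloud(z["d"],z["pos"],z["rot"]);b1=bar(z["p"],X,(280,360,170,270));print(b1)
z2=np.load("top1.npz");X2=cloud(z2["d"],optics.camera_model("top"));print(bar(z2["p"],X2,(215,280,230,300)))
for Y in(X,X2):
    m=(abs(Y[...,2]-.091)<.02)&(np.linalg.norm(Y[...,:2]-b1["c"],axis=2)<.075)&(np.linalg.norm(Y[...,:2]-b1["c"],axis=2)>.032)
    P=Y[m];c=np.linalg.lstsq(np.c_[P[:,:2]-b1["c"],np.ones(len(P))],P[:,2],rcond=None)[0];print(c,m.sum())
print("nominal axis",W(-.04,0,0))
E
```

```text
{'n': np.int64(1158), 'z': np.float64(0.14370718604965602), 'c': array([0.50276768, 0.14994849]), 'size': (0.012488819658756256, 0.05161450430750847), 'ang': 43.88789749145508, 'mark': array([0.51667964, 0.13517071, 0.14418883]), 'yaw_mark': np.float64(-46.72860966694977)}
{'n': np.int64(140), 'z': np.float64(0.143883121687508), 'c': array([0.50826102, 0.14313936]), 'size': (0.01184125617146492, 0.038110364228487015), 'ang': 44.507904052734375, 'mark': array([0.51718112, 0.13409306, 0.14466645]), 'yaw_mark': np.float64(-45.40245961445542)}
[ 0.0028654  -0.00037084  0.09172149] 17424
[ 0.00340828 -0.00204874  0.09177179] 2162
nominal axis [0.5041698  0.14928942 0.        ]
```

The hatch is shut, the axis is at (0.503, 0.1496), the bar yaw is -46.1° and the bar top is at z = 0.1437. I'll grip and turn in stages, watching the moment and vertical force.

```bash
python3 - <<'E'
from h import *
c=[.5032,.1496];Q=q(180-46.1)
r.reach([*c,.20],Q);f0=F();print(f0)
print(r.move_straight([*c,.1367],Q,.06,max_force=8),F())
command_gripper(0.0,20);r.hold(.2);s=r.read_state();print(F(),s["grip_width"],s["grip_force"])
for k in range(6):
    j=np.array(r.read_state()["joint_positions"]);j[5]+=np.radians(2.5);r.movej(j);f=F();print(f)
    if abs(f[1][2]-f0[1][2])>.3: print("torque stop");break
E
```

```text
(array([0.32, 0.08, 1.41]), array([-0.044,  0.013, -0.   ]), array([0.5037, 0.1497, 0.2007]), 8.15)
False (array([ 1.03,  0.51, -0.02]), array([-0.037, -0.015,  0.032]), array([0.5035, 0.1496, 0.1371]), 9.36)
(array([-1.16, -1.69,  4.02]), array([-0.222,  0.25 ,  0.077]), array([0.5032, 0.1495, 0.137 ]), 9.92) 0.011500498352295125 24.634315967559814
(array([-1.08, -0.83,  2.86]), array([-0.102,  0.152, -0.032]), array([0.5032, 0.1495, 0.137 ]), 10.17)
(array([-2.21,  0.04,  2.93]), array([-0.153,  0.107, -0.089]), array([0.5032, 0.1495, 0.137 ]), 10.42)
(array([-1.3 , -0.75,  3.35]), array([-0.091,  0.169, -0.004]), array([0.5033, 0.1495, 0.137 ]), 10.67)
(array([-0.97, -0.78,  3.21]), array([-0.04 ,  0.115, -0.057]), array([0.5032, 0.1495, 0.137 ]), 10.92)
(array([-0.9 , -0.44,  2.92]), array([-0.103,  0.118, -0.084]), array([0.5033, 0.1495, 0.137 ]), 11.17)
(array([-1.96, -0.44,  1.68]), array([-0.069,  0.206, -0.063]), array([0.5033, 0.1495, 0.137 ]), 11.42)
```

```bash
python3 - <<'E'
from h import *
def yaw(): 
    x=Ro.from_quat(r.read_state()["eef_rot"]).as_matrix()[:,0];return np.degrees(np.arctan2(x[1],x[0]))
def ang(): return (YAW-(yaw()-180))%360
def fm():
    a=[]
    for _ in range(4): s=r.read_state();a.append([s["contact_force"][2],s["torque"][2]]);r.hold(.02)
    return np.mean(a,0).round(2)
print(ang(),fm())
tgt=np.array(r.read_state()["joint_positions"])
for k in range(45):
    tgt[5]+=np.radians(1.5);r.movej(tgt);a=ang();f=fm();print(round(a,1),f,end="; ")
    if a>113: break
    if abs(f[1])>.3: print("torque");break
    if f[0]<-3:
        print("\nload on gripper");break
print(F())
E
```

```text
50.019785780585536 [ 2.76 -0.08]
51.5 [ 2.86 -0.03]; 53.0 [ 3.33 -0.04]; 54.5 [ 2.9  -0.07]; 56.0 [ 2.93 -0.06]; 57.5 [ 2.94 -0.04]; 59.0 [ 3.45 -0.06]; 60.5 [ 2.37 -0.05]; 62.0 [ 2.42 -0.07]; 63.5 [ 3.02 -0.04]; 65.0 [ 2.57 -0.02]; 66.5 [ 2.58 -0.02]; 68.0 [ 2.57 -0.03]; 69.5 [ 2.47 -0.06]; 71.0 [1.74 0.03]; 72.5 [ 1.86 -0.02]; 74.0 [ 1.24 -0.05]; 75.5 [ 1.27 -0.01]; 77.0 [ 0.2  -0.04]; 78.5 [-0.51 -0.02]; 80.0 [-0.67 -0.03]; 81.5 [-1.66 -0.06]; 83.0 [-2.56 -0.05]; 84.5 [-3.6  -0.04]; 
load on gripper
(array([ 2.49,  1.73, -3.4 ]), array([ 0.298, -0.71 ,  0.031]), array([0.5034, 0.1495, 0.1369]), 18.77)
```

The load moved over gradually rather than in a step, so I'll release here and check the wing's height.

```bash
python3 - <<'E'
from h import *
command_gripper(.03);r.hold(.2);print(F())
s=r.read_state();p,d=optics.get_image("wrist");X=wcloud(d,s["eef_pos"],s["eef_rot"])
np.savez("w2.npz",p=p,d=d,pos=s["eef_pos"],rot=s["eef_rot"])
cv2.imwrite("pics/w2.png",p[:,:,::-1])
hsv=cv2.cvtColor(p,cv2.COLOR_RGB2HSV)
o=(hsv[...,1]>150)&(hsv[...,0]<16)&(hsv[...,2]>70)&(np.linalg.norm(X[...,:2]-[.5032,.1496],axis=2)<.035)&(d>0)
print(o.sum(),np.percentile(X[o][:,2],[5,25,50,75,95]) if o.any() else 0, np.argwhere(o).mean(0))
E
```

```text
(array([ 0.28, -0.49, -0.24]), array([-0.033, -0.058,  0.011]), array([0.5031, 0.1494, 0.137 ]), 19.28)
4417 [0.12930502 0.14243677 0.14301284 0.14345543 0.14403582] [319.71428571 319.8182024 ]
```

View pics/w2.png

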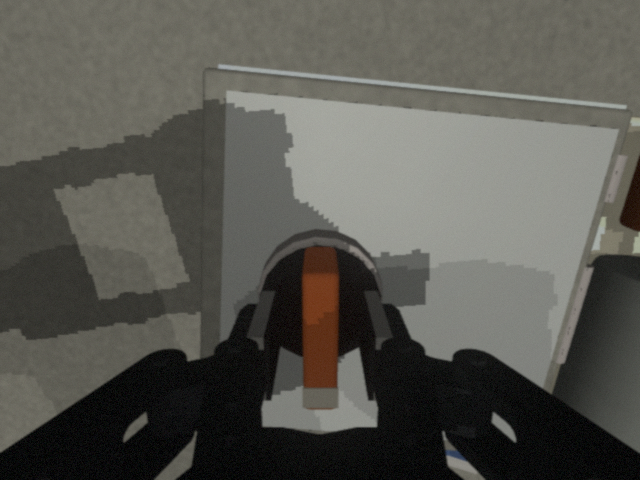

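The view shows the bar free between the pads, from (320,250) to (320,405), with its top still at about 0.143, so it has not dropped. From here I'll step 3°, release and check the height each time.

```bash
cat >>h.py <<'E'
def yaw(): 
    x=Ro.from_quat(r.read_state()["eef_rot"]).as_matrix()[:,0];return np.degrees(np.arctan2(x[1],x[0]))
def ang(): return (YAW-(yaw()-180))%360
def height():
    s=r.read_state();p,d=optics.get_image("wrist");X=wcloud(d,s["eef_pos"],s["eef_rot"])
    hsv=cv2.cvtColor(p,cv2.COLOR_RGB2HSV)
    o=(hsv[...,1]>150)&(hsv[...,0]<16)&(hsv[...,2]>70)&(np.linalg.norm(X[...,:2]-[.5032,.1496],axis=2)<.035)&(d>0)
    return np.percentile(X[o][:,2],60)
def step(deg,sub=1.5):
    """grip, turn clockwise in small moves, let go, return bar-top height"""
    command_gripper(0.0,20);t=np.array(r.read_state()["joint_positions"]);log=[]
    for _ in range(int(round(abs(deg)/sub))):
        t[5]+=np.radians(np.sign(deg)*sub);r.movej(t);s=r.read_state();log+=[round(s["contact_force"][2],1),round(s["torque"][2],2)]
        if abs(log[-1])>.3: print("torque",end=" ");break
    command_gripper(.02);r.hold(.1);h=height();print(round(ang(),1),log,round(h,4),round(s["time_s"],1));return h
E
python3 - <<'E'
from h import *
h0=height();print(h0)
while ang()<113 and r.read_state()["time_s"]<40:
    if step(3)<h0-.0025: print("dropped");break
E
```

```text
0.1431815410124473
87.5 [np.float64(-1.7), np.float64(-0.01), np.float64(-7.1), np.float64(-0.12)] 0.139 20.2
dropped
```

It dropped: the load went to -7 N and the bar top sank 4.2 mm. I'll retreat, check and hand in.

```bash
python3 - <<'E'
from h import *
command_gripper(.04);p=r.read_state()["eef_pos"]
r.move_straight([p[0],p[1],.26],None,.1);r.reach(W(-.06,.0,.30),q(YAW+145));r.hold(.3)
s=r.read_state();p,d=optics.get_image("wrist");X=wcloud(d,s["eef_pos"],s["eef_rot"])
D=np.linalg.norm(X[...,:2]-[.5032,.1496],axis=2);m=(D>.032)&(D<.075)&(abs(X[...,2]-.091)<.02)
c=np.linalg.lstsq(np.c_[X[m][:,:2]-[.5032,.1496],np.ones(m.sum())],X[m][:,2],rcond=None)[0]
print("bar top",height(),"plate",c,F())
if height()<.141 and abs(c[0])<.012 and c[2]<.094: print(r.finish_job())
E
```

```text
bar top 0.13890734087478168 plate [ 0.00288144 -0.00030325  0.09174198] (array([ 0.2 , -0.94,  0.18]), array([-0.01 ,  0.048,  0.025]), array([0.4845, 0.1529, 0.2999]), 23.56)
the job is handed in; nothing more can be done
None
```

I pushed the hatch shut and turned the wing clockwise until it dropped into its detent at about 87°, roughly 4 mm down. I then let go, backed the arm clear and handed the job in at about 24 s; the result of the judging was not reported back.

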